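Unbar the finds crate and stow its locking bar

TASK

Unbar the small plywood crate: lift its wooden locking bar straight up out of both U brackets, keeping it level so that the two ends clear together, and let the crate's drop front come down by itself. Lay the bar across both V rests of the height-adjustable metal stand, lowering it gently until it touches the rests before you let go. Leave the glue bottle and the dish where they are.

Things in the scene. Friction and masses are not known exactly. Their poses are not given: they have to be found in the camera images.
- crate: Fixed hollow plywood crate, 120 deep (x) x 220 wide (y) x 217 mm high; wire handle on the roof up to 243 mm. Origin: centre of its underside; z up, x from front to back: the front face (x = -60 mm) looks towards the robot. The 12 mm roof, underside 205 mm up, reaches forward to x = -68 mm and blocks a gripper standing upright over the bar: lean the tool 25 to 40 degrees, its body towards the robot
- bracket_left (a point): Slot of the crate's steel U bracket at y = +78 mm: point on the axis of the resting bar, 115 mm up, 30 mm before the front face. Axes as the crate's. The slot is open upwards, 24 mm wide along x; the bracket is 10 mm wide along y; slot floor 10 mm below this point, prong tops 18 mm above it, so the bar's axis must rise 28 mm to be clear
- bracket_right (a point): The same point of the other U bracket, at y = -78 mm
- front (a joint): Hinge of the crate's drop front, rad: 0 shut, 1.5 down, lying level towards the robot. Panel 130 mm wide, hinged 30 mm up at the front face, 130 mm long. Its hand notch (96 mm wide, from 75 mm up, open at the top) gives the fingers room behind the bar's middle. It presses on the bar with about 2 N by two buffers 58 mm from the middle; with the bar off it sinks open by itself in about 4 s
- bar: Loose round wooden locking bar, 200 mm long, shaft 20 mm in diameter, with a knob 32 mm in diameter and 12 mm thick at each end (88 to 100 mm from the middle). Origin: middle of its axis; its y runs along the bar. 0.2 to 0.42 kg, balanced at the middle. It starts lying in both U brackets, knobs outside them with 5 mm of play
- bar_end_left (a point): Centre of the bar's end face at its +y end, on the axis
- bar_end_right (a point): Centre of the bar's end face at its -y end, on the axis
- stand: Fixed metal stand: base plate 100 (x) x 170 (y) x 24 mm, a column with clamp knob, and a crosshead with V rests at y = +72 and -72 mm. Origin: centre of the base's underside, z up. The head is clamped at an unknown height that no reading gives: the axis of a bar lying in the rests (along the stand's y, at x = 0) is 105 to 145 mm above the table: feel for it
- rests (a point): Point on the stand's vertical axis, 145 mm above the table, midway between the V rests; it does not move with the head. Axes as the stand's. Each V is open upwards at 90 degrees, 10 mm wide along y, 62 mm wide along x at the top. With a bar lying in them the V tops are 17 mm above its axis, the crossbeam (18 mm wide along x) 38 mm below it, and its knobs stand outside the rests with 11 mm of play
- bottle: White plastic glue bottle, 42 mm in diameter, 75 mm high, standing; leave it alone. Origin: centre of its underside
- dish: Shallow round dish, 68 mm in diameter, 14 mm high; leave it alone. Origin: centre of its underside

How it is judged:
By the outcome, as a careful person would: the job done as asked, in the order asked, and still so for the second after the job is handed in, with the robot touching nothing.
It also fails if it takes over 43 s, if anything falls off the work surface, if the arm or the gripper's body presses on something with over 40 N, if the wrist force passes 120 N, or if a joint passes its speed limit or range.

ROBOT

A 6-joint arm with a two-finger parallel gripper is mounted at the origin on a cart in front of the work surface, level with it; the furniture and walls round the work are solid. World frame = base frame: x ahead of the robot, y to its left, z up, the work surface at z = 0. Lengths are in m, angles in rad, forces in N, time in s.
With the tool pointing down it reaches from about 0.35 to 1 m from the base axis. Payload 7.1 kg.
Tool frame: the origin (TCP) lies midway between the tips of the shut fingers; the grasp point (between the pads) lies 19 mm behind it; z points along the fingers, y is the direction in which the jaws open and shut (so a half turn about z gives the same grasp; the last joint's range is limited). The gripper opens to 85 mm and grips with 20 to 120 N. Pads are 22 mm wide; open, the fingers measure 114 mm over their backs; the gripper's body (76 mm by 85 mm) begins 54 mm behind the grasp point. The pads swing forward as they close: fully open they stand 13 mm farther back than shut.
Start: joints at [-1.329, 0.423, 1.63, -0, 1.089, -0.019], TCP at [0.161, -0.604, 0.231] pointing down, gripper open.
Joint ranges: [-3, 3], [-0.9, 2.11], [0.09, 2.58], [-1.31, 4.45], [0.11, 2.69], [-2.54, 2.54]. Speed limits (rad/s): [2.39, 2.39, 3.01, 3.14, 3.14, 3.14].

INTERFACE

Orientations are given as a unit quaternion [w, x, y, z].
In Python, from station import manip, capture, calibration, telemetry gives the robot as it stands. Calls block until the motion is done:
- manip.move_pose(position, orientation): joint-space move of the TCP to a pose.
- manip.move_straight(position, attitude=None, speed=0.15, contact_N=None): straight line of the TCP; attitude=None keeps the orientation; speed is the mean speed in m/s. With contact_N (N) it stops when the force on the tool has changed by that much, and returns True; else False.
- manip.move_j(angles): joint-space move.
- manip.gripper_open() and manip.grasp(): open the fingers fully, or close them until they stop; the grip force is fixed at half the most.
- manip.pause(seconds).
- manip.inverse_kinematics(position, orientation): joint angles nearest the present ones, or None.
- capture(name): name is "scene" or "top" or "wrist"; returns the picture (400x640x3 uint8, blue, green, red); there is no depth.
- calibration(name): a dict with "intrinsics" (3x3 intrinsics, pixels), "pose" (4x4, takes a point from camera to world coordinates). Camera axes: x right, y down, z forward; pixel columns grow to the right and rows downward; lengths in m; the calibration is good to about 2 mm. A picture is of the moment at which its call begins: read the wrist's pose just before it. calibration takes no time and is no camera call; for the wrist camera it gives the pose at the moment of the call.
A pose or a line that the arm cannot do raises manip.Unreachable and nothing moves.
- manip.job_done(): hands the job in, once; it reports no verdict.
Readings, each from a call of its own:
- telemetry.current_clock(): time.
- telemetry.current_joint_pos(): joint angles.
- telemetry.current_joint_vel(): joint speeds.
- telemetry.current_joint_efforts(): joint torques, N m.
- telemetry.current_tool_pos(): TCP position.
- telemetry.current_eef_rot(): TCP orientation.
- telemetry.current_contact_force(): force on the tool from outside, world axes, zero at the start.
- telemetry.current_wrist_torque(): the same for the moment, N m.
- telemetry.current_width(): finger opening in m.
Only numpy, scipy, OpenCV 4.12 (cv2) and the standard library are available. Lean on these libraries where they do the work, as an engineer would, in place of code of your own. Each camera call takes 0.05 s, during which the arm holds its last target. There are 200 camera calls.

## Working session

There is one attempt and no reset: what is moved stays moved. The work goes in short steps, each a Python script; the robot and the scene stay as the last script left them, time stands still between calls to the robot, and variables do not carry over. Pictures are saved under pics/ and viewed, on a budget of 10 in all, crops included, one or two more only if the job needs it, and the job is handed in when it is done.

```bash
mkdir -p pics; ls
python3 - <<'E'
from station import manip,capture,calibration,telemetry
import cv2,numpy as np
np.set_printoptions(precision=4,suppress=True)
for n in ["scene","top","wrist"]:
    c=calibration(n); print(n,np.array(c["intrinsics"]).tolist(),np.array(c["pose"]))
    cv2.imwrite(f"pics/{n}0.png",capture(n))
print(telemetry.current_clock(),telemetry.current_eef_rot())
E
```

```text
pics
scene [[508.5167623040058, 0.0, 311.99098618087135], [0.0, 508.5167623040058, 192.54113727820575], [0.0, 0.0, 1.0]] [[-0.6622 -0.4087  0.628  -0.4148]
 [-0.7493  0.3651 -0.5525  0.8339]
 [-0.0035 -0.8365 -0.548   0.9234]
 [ 0.      0.      0.      1.    ]]
top [[386.6800325333215, 0.0, 319.43085929496806], [0.0, 386.6800325333215, 193.47771079526194], [0.0, 0.0, 1.0]] [[-0.0162 -0.9939  0.1095  0.3955]
 [-0.9998  0.0149 -0.0125  0.0302]
 [ 0.0108 -0.1097 -0.9939  1.2142]
 [ 0.      0.      0.      1.    ]]
wrist [[303.75704368300654, 0.0, 319.0604966386654], [0.0, 303.75704368300654, 196.05426675279512], [0.0, 0.0, 1.0]] [[ 0.2588 -0.9224 -0.2867  0.2345]
 [-0.9659 -0.248  -0.0742 -0.5843]
 [-0.0027  0.2961 -0.9551  0.3734]
 [ 0.      0.      0.      1.    ]]
0.15 [-0.0006  0.9915  0.13   -0.0001]
```

View pics/scene0.png

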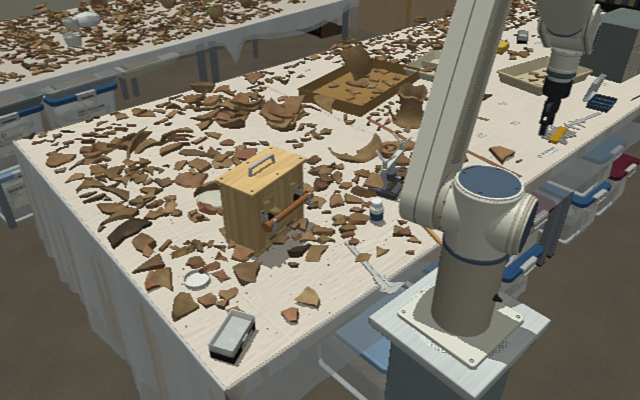

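View pics/top0.png

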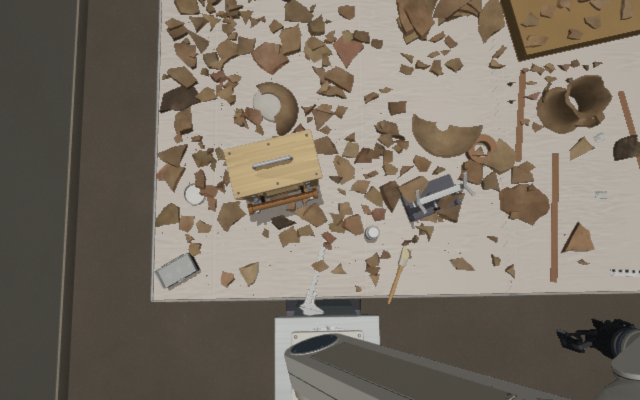

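The scene view shows the crate at about (265,200), the bar from (268,228) to (308,198), the stand near (388,165), the bottle at (376,210) and the dish at (197,280). In the top view the roof spans (225,130)–(322,200), the bar runs (248,209)–(318,193), the stand is near (435,198), the bottle at (372,233) and the dish at (194,195). Next I enlarge these areas.

Run:
```python
import cv2,numpy as np
t=cv2.imread("pics/top0.png");s=cv2.imread("pics/scene0.png")
def c(im,x,y,w=100,h=75): return cv2.resize(im[y:y+h,x:x+w],(400,300),interpolation=cv2.INTER_CUBIC)
cv2.imwrite("pics/comp0.png",np.vstack([np.hstack([c(t,225,150),c(t,385,160)]),np.hstack([c(s,220,180),c(s,340,135)])]))
```

```text
(no output)
```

View pics/comp0.png

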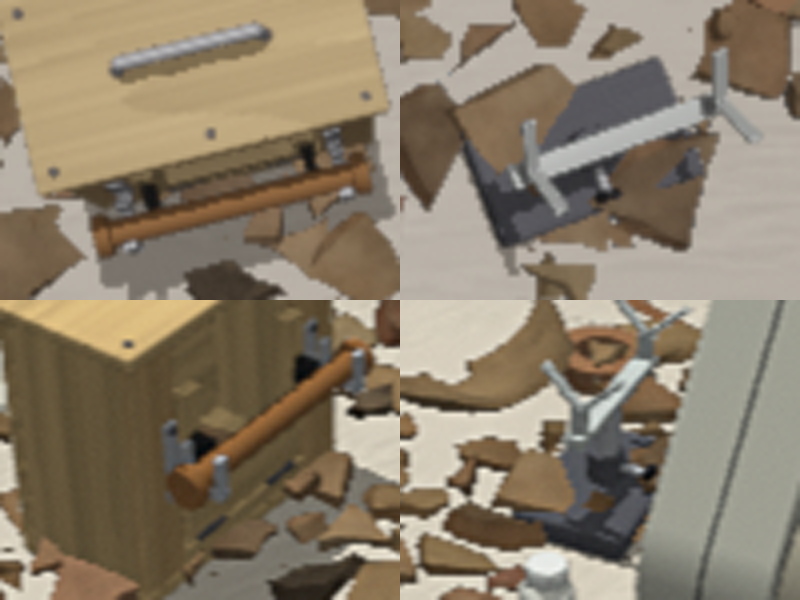

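The composite gives bar ends at top (250.8,209)/(316.5,193.8) and scene (267,226.8)/(311.2,193.8). The V-top midpoints are at top (422,202) and (469.8,184). I triangulate roughly and move the wrist camera in for two close views of each place.

```bash
cat > h.py <<'E'
from station import manip,capture,calibration,telemetry
import cv2,numpy as np
from scipy.spatial.transform import Rotation as R
np.set_printoptions(precision=4,suppress=True)
def ray(cal,px):
    K=np.array(cal["intrinsics"]);T=np.array(cal["pose"])
    d=T[:3,:3]@np.linalg.solve(K,[px[0],px[1],1]);return T[:3,3],d/np.linalg.norm(d)
def tri(obs):  # [(cal,px)] -> point, ray residuals (m)
    A=0;b=0;L=[ray(*o) for o in obs]
    for o,d in L: P=np.eye(3)-np.outer(d,d);A=A+P;b=b+P@o
    p=np.linalg.solve(A,b);return p,[np.linalg.norm(np.cross(p-o,d)) for o,d in L]
def plane(cal,px,z): o,d=ray(cal,px);return o+d*(z-o[2])/d[2]
def quat(u,lean,flip=1):
    """tool x along flip*u (bar dir, horizontal), tool z down leaning so that the body is on the -n side"""
    u=np.array([u[0],u[1],0.])/np.hypot(u[0],u[1]);n=np.cross(u,[0,0,1])  # u=crate y -> n=crate x
    a=np.radians(lean);z=np.array([0,0,-np.cos(a)])+n*np.sin(a);x=u*flip;y=np.cross(z,x)
    return R.from_matrix(np.c_[x,y,z]).as_quat(scalar_first=True),z,n
def shot(name,cam="wrist"):
    manip.pause(0.3);c=calibration(cam);im=capture(cam)
    cv2.imwrite(f"pics/{name}.png",im);np.savez(f"pics/{name}.npz",**c);return c,im
E
python3 - <<'E'
from h import *
t,s=calibration("top"),calibration("scene")
L,rl=tri([(t,(250.8,209)),(s,(267,226.8))]);Rr,rr=tri([(t,(316.5,193.8)),(s,(311.2,193.8))])
print(L,rl,Rr,rr,np.linalg.norm(L-Rr))
v=[plane(t,p,.142) for p in [(422,202),(469.8,184)]];print(v,np.linalg.norm(v[0]-v[1]))
m=(L+Rr)/2;u=L-Rr
for f in(1,-1):
    for lean in (30,38):
        q,z,n=quat(u,lean,f);print(f,lean,[manip.inverse_kinematics(list(m+np.r_[0,0,dz]-.10*z*k),list(q)) for dz,k in((0,0),(0,1),(.05,0))])
u2=v[0]-v[1];m2=(v[0]+v[1])/2
for f in(1,-1):
    q,z,n=quat(u2,0,f);print(f,[manip.inverse_kinematics(list(m2+np.r_[0,0,d]),list(q)) for d in(0.15,0)])
    q,z,n=quat(u2,38,f);print(f,[manip.inverse_kinematics(list(m2+np.r_[0,0,d]),list(q)) for d in(0.15,-.03)])
np.savez("rough.npz",m=m,u=u,m2=m2,u2=u2)
E
```

```text
[0.4748 0.2123 0.109 ] [np.float64(0.001165066569064255), np.float64(0.0011650665690642625)] [0.5144 0.0229 0.1113] [np.float64(0.002552949034065524), np.float64(0.002552949034065588)] 0.1934507744625561
[array([ 0.4854, -0.2692,  0.142 ]), array([ 0.534 , -0.4061,  0.142 ])] 0.14535713457242713
1 30 [None, array([ 0.2125,  0.0837,  2.3398, -0.016 ,  0.1946,  0.0211]), None]
1 38 [None, None, None]
-1 30 [None, None, None]
-1 38 [array([ 0.2122,  0.4113,  2.3713,  3.1537,  0.3042, -0.0069]), None, array([ 0.2122,  0.2647,  2.3526,  3.1678,  0.139 , -0.0213])]
1 [array([-0.6045,  0.3416,  1.6048, -0.    ,  1.1952, -0.9459]), array([-0.6045,  0.5142,  1.72  , -0.    ,  0.9074, -0.9459])]
1 [array([-0.8959,  0.2758,  1.8599,  0.8065,  0.9372, -1.7098]), array([-0.8959,  0.5645,  1.9537,  1.0996,  0.7114, -2.1352])]
-1 [array([-0.6045,  0.3416,  1.6048, -0.    ,  1.1952,  2.1957]), array([-0.6045,  0.5142,  1.72  , -0.    ,  0.9074,  2.1957])]
-1 [array([-0.8959,  0.2758,  1.8599,  0.8065,  0.9372,  1.4318]), array([-0.8959,  0.5645,  1.9537,  1.0996,  0.7114,  1.0063])]
```

Run:
```python
from h import *
r=np.load("rough.npz");m,u=r["m"],r["u"]
for f,ls in((1,(22,25,27,30)),(-1,(36,38,40,43))):
  for lean in ls:
    q,z,n=quat(u,lean,f);g=m+.019*z
    out=[]
    for nm,p in (("g",g),("l",g+[0,0,.045]),("s5",g-.05*z),("s10",g-.10*z),("back",g+[0,0,.06]-.06*n),("x6",g-.06*n)):
        j=manip.inverse_kinematics(list(p),list(q));out.append((nm,None if j is None else (round(j[3],2),round(j[4],2))))
    print(f,lean,out)
```

```text
1 22 [('g', (np.float64(-0.01), np.float64(0.15))), ('l', (np.float64(-0.01), np.float64(0.27))), ('s5', (np.float64(-0.01), np.float64(0.26))), ('s10', (np.float64(-0.01), np.float64(0.38))), ('back', (np.float64(-0.01), np.float64(0.27))), ('x6', None)]
1 25 [('g', None), ('l', (np.float64(-0.01), np.float64(0.19))), ('s5', (np.float64(-0.01), np.float64(0.17))), ('s10', (np.float64(-0.01), np.float64(0.29))), ('back', (np.float64(-0.01), np.float64(0.19))), ('x6', None)]
1 27 [('g', None), ('l', (np.float64(-0.02), np.float64(0.13))), ('s5', (np.float64(-0.02), np.float64(0.11))), ('s10', (np.float64(-0.01), np.float64(0.23))), ('back', (np.float64(-0.02), np.float64(0.13))), ('x6', None)]
1 30 [('g', None), ('l', None), ('s5', None), ('s10', (np.float64(-0.02), np.float64(0.14))), ('back', None), ('x6', None)]
-1 36 [('g', (np.float64(3.15), np.float64(0.27))), ('l', (np.float64(3.17), np.float64(0.13))), ('s5', (np.float64(3.16), np.float64(0.18))), ('s10', None), ('back', (np.float64(3.17), np.float64(0.14))), ('x6', (np.float64(3.15), np.float64(0.36)))]
-1 38 [('g', (np.float64(3.15), np.float64(0.33))), ('l', (np.float64(3.16), np.float64(0.19))), ('s5', (np.float64(3.16), np.float64(0.25))), ('s10', (np.float64(3.18), np.float64(0.13))), ('back', (np.float64(3.16), np.float64(0.2))), ('x6', (np.float64(3.15), np.float64(0.43)))]
-1 40 [('g', (np.float64(3.15), np.float64(0.4))), ('l', (np.float64(3.16), np.float64(0.26))), ('s5', (np.float64(3.15), np.float64(0.32))), ('s10', (np.float64(3.16), np.float64(0.2))), ('back', (np.float64(3.16), np.float64(0.27))), ('x6', (np.float64(3.15), np.float64(0.51)))]
-1 43 [('g', (np.float64(3.15), np.float64(0.5))), ('l', (np.float64(3.15), np.float64(0.35))), ('s5', (np.float64(3.15), np.float64(0.43))), ('s10', (np.float64(3.16), np.float64(0.32))), ('back', (np.float64(3.16), np.float64(0.37))), ('x6', (np.float64(3.15), np.float64(0.62)))]
```

Run:
```python
from h import *
r=np.load("rough.npz");m,u,m2,u2=[r[k] for k in("m","u","m2","u2")]
uh=u/np.linalg.norm(u);u2h=u2/np.linalg.norm(u2)
q,z,n=quat(u2,0,1)
p=m2+[0,0,.13]
manip.move_pose(list(p-.13*u2h),list(q));shot("s1")
manip.move_pose(list(p-.03*u2h-.05*n),list(q));shot("s2")
q,z,n=quat(u,40,-1);g=m+.019*z
j=manip.inverse_kinematics(list(g-.10*z+.03*uh),list(q))
print(j,telemetry.current_joint_pos())
k=np.array(j);k[0]=telemetry.current_joint_pos()[0];manip.move_j(list(k));manip.move_j(list(j));shot("c1")
manip.move_pose(list(g-.05*n-.05*z+.09*uh),list(q));shot("c2")
ims=[cv2.imread(f"pics/{a}.png") for a in("s1","s2","c1","c2")]
for nm,a,b in(("S",0,1),("C",2,3)): cv2.imwrite(f"pics/{nm}.png",np.vstack([ims[a][:, :],ims[b][:, :]])[:, :] if 0 else cv2.resize(np.vstack([ims[a],ims[b]]),(480,600)))
print(telemetry.current_clock(),telemetry.current_contact_force())
```

```text
[ 0.3268  0.1853  2.461   3.5149  0.2136 -0.273 ] [-0.7003  0.3569  1.6312 -0.      1.1538 -1.0416]
8.5833 [-0.148   0.5509  0.9587]
```

View pics/c1.png

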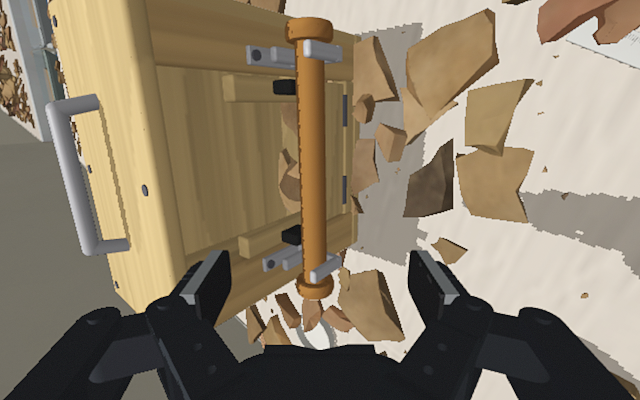

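View pics/S.png

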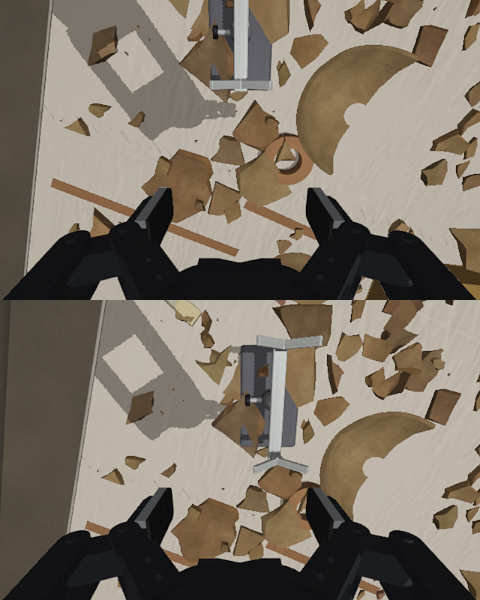

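c1 shows the bar from knob (310,30) to knob (315,290), the notch between the stiles, and free space above and behind the bar. S (scaled by 0.75) shows both V rests in s2 at about (289,341) and (279,464), and one V in s1 at (241,84). I refine the bar with a colour mask and enlarge the V rests.

Run:
```python
from h import *
def mask(im):
    h=cv2.cvtColor(im,cv2.COLOR_BGR2HSV);k=cv2.inRange(h,(7,150,60),(17,255,255))
    k=cv2.morphologyEx(k,cv2.MORPH_CLOSE,np.ones((9,9)))
    n,l,s,c=cv2.connectedComponentsWithStats(k);i=1+s[1:,4].argmax();return (l==i).astype(np.uint8),s[i],c[i]
pl=[]
for nm in("c1","c2"):
    im=cv2.imread(f"pics/{nm}.png");c=dict(np.load(f"pics/{nm}.npz"));m,s,cc=mask(im);print(nm,s,cc)
    v=im.copy();cs,_=cv2.findContours(m,0,1);cv2.drawContours(v,cs,-1,(255,0,255),1);cv2.imwrite(f"pics/m_{nm}.png",v)
c2=cv2.resize(cv2.imread("pics/m_c2.png"),(400,250));c1=cv2.resize(cv2.imread("pics/m_c1.png"),(400,250))
A=cv2.imread("pics/s2.png");B=cv2.imread("pics/s1.png")
f=lambda im,x,y,w,h:cv2.resize(im[y:y+h,x:x+w],(w*4,h*4),interpolation=cv2.INTER_CUBIC)
o=np.zeros((600,800,3),np.uint8)
o[:250,:400]=c1;o[:250,400:]=c2
o[250:450,:400]=f(A,335,35,100,50);o[250:450,400:]=f(A,330,195,100,50)
o[450:,:400]=f(B,275,95,100,37)[:148][:150] if 0 else cv2.resize(B[95:132,275:375],(400,150))
cv2.imwrite("pics/comp1.png",o)
```

```text
c1 [ 285   18   56  293 7415] [311.1256 152.9939]
c2 [ 227    0   56  244 7248] [252.1762 115.6221]
```

View pics/comp1.png

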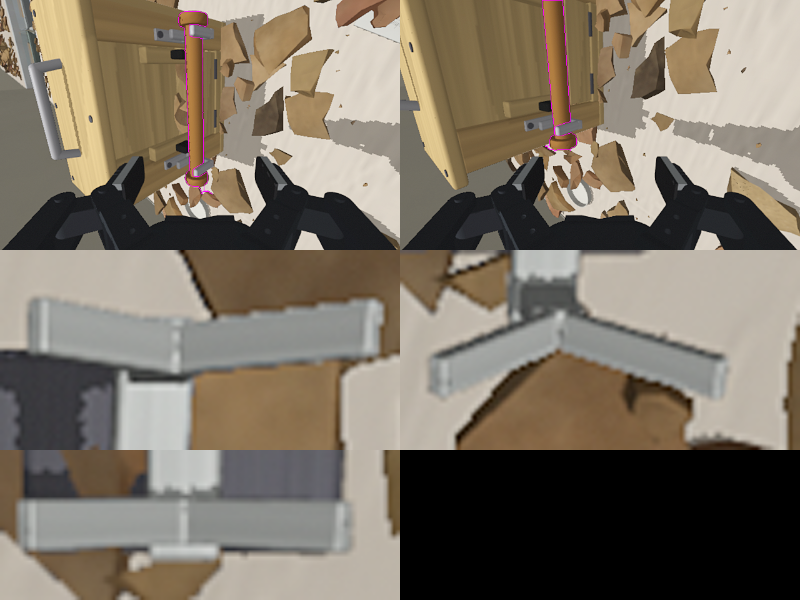

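comp1 shows clean bar masks in c1 and c2 (c2 cuts off one knob). It also gives the V arm tips: s2 left rest (344.5,53.8)/(429,54.2), s2 right rest (339.5,226.2)/(410,226.2), and s1 right rest (281.2,113.5)/(361,113.8).

Run:
```python
from h import *
t=calibration("top");s1=dict(np.load("pics/s1.npz"));s2=dict(np.load("pics/s2.npz"))
T={"Lf":[(s2,(344.5,53.8)),(t,(426.5,212.5))],"Lb":[(s2,(429,54.2)),(t,(417.5,191.3))],
 "Rf":[(s1,(281.2,113.5)),(s2,(339.5,226.2)),(t,(474.3,194.5))],"Rb":[(s1,(361,113.8)),(s2,(410,226.2)),(t,(464.8,173.8))]}
P={}
for k,o in T.items(): P[k],e=tri(o);print(k,P[k],np.array(e)*1000, tri(o[:2])[0])
l=(P["Lf"]+P["Lb"])/2;r=(P["Rf"]+P["Rb"])/2
print("rests",l,r,(l+r)/2,np.linalg.norm(l-r),np.linalg.norm(P["Lf"]-P["Lb"]),np.linalg.norm(P["Rf"]-P["Rb"]))
N=[];D={}
for nm,a,b in(("c1",85,225),("c2",20,180)):
    im=cv2.imread(f"pics/{nm}.png");c=dict(np.load(f"pics/{nm}.npz"))
    h=cv2.cvtColor(im,cv2.COLOR_BGR2HSV);k=cv2.inRange(h,(7,150,60),(17,255,255));k=cv2.morphologyEx(k,cv2.MORPH_CLOSE,np.ones((9,9)))
    _,lab,st,_=cv2.connectedComponentsWithStats(k);k=lab==1+st[1:,4].argmax()
    ys=np.arange(a,b);L=np.array([np.flatnonzero(k[y])[0] for y in ys]);Rr=np.array([np.flatnonzero(k[y])[-1]+1 for y in ys])
    n=0;fl=np.polyfit(ys,L,1);fr=np.polyfit(ys,Rr,1);print(nm,fl,fr,np.std(L-np.polyval(fl,ys)),np.std(Rr-np.polyval(fr,ys)))
    for f in(fl,fr):
        o,d1=ray(c,(np.polyval(f,a),a));_,d2=ray(c,(np.polyval(f,b),b));v=np.cross(d1,d2);n=n+v/np.linalg.norm(v)
    n/=np.linalg.norm(n);N.append((n,o));D[nm]=(c,(fl+fr)/2,k)
d=np.cross(N[0][0],N[1][0]);d/=np.linalg.norm(d);d*=np.sign(d[1])
p=np.linalg.solve(np.array([N[0][0],N[1][0],d]),[N[0][0]@N[0][1],N[1][0]@N[1][1],d@np.load("rough.npz")["m"]])
print("axis dir",d,"pt",p,"plane angle",np.degrees(np.arccos(abs(N[0][0]@N[1][0]))))
for nm in D:
    c,f,k=D[nm];w=k.sum(1);print(nm,"widths top",w[:70:2] ,"bot",w[220:305:2])
    for row in ((18,296) if nm=="c1" else (0,242)):
        o,dr=ray(c,(np.polyval(f,row),row));cam=o-p;cam-=cam@d*d;pp=p+cam/np.linalg.norm(cam)*.016
        A=np.c_[dr,-d];x=np.linalg.lstsq(A,pp-o,rcond=None)[0];print(nm,row,"s",x[1],p+d*x[1])
np.savez("bar.npz",p=p,d=d,rm=(l+r)/2,ru=l-r)
```

```text
Lf [ 0.4545 -0.2732  0.1668] [0.009 0.009] [ 0.4545 -0.2732  0.1668]
Lb [ 0.5136 -0.2518  0.1655] [0.6656 0.6656] [ 0.5136 -0.2518  0.1655]
Rf [ 0.5019 -0.4079  0.1606] [0.0763 1.3454 1.2937] [ 0.5018 -0.4079  0.1576]
Rb [ 0.5618 -0.3863  0.1594] [1.1202 0.7933 1.3485] [ 0.5633 -0.3866  0.156 ]
rests [ 0.484  -0.2625  0.1661] [ 0.5318 -0.3971  0.16  ] [ 0.5079 -0.3298  0.1631] 0.14299583215379727 0.06292242548231058 0.06366576291971181
c1 [  0.0378 292.9974] [  0.0123 323.238 ] 0.3013186240777456 0.3372734695919276
c2 [  0.0879 227.4801] [  0.0621 261.0475] 0.34847716625874753 0.29707228552141135
axis dir [-0.2382  0.9711  0.0129] pt [0.4968 0.1181 0.1153] plane angle 10.480348206293286
c1 widths top [ 0  0  0  0  0  0  0  0  0 27 38 43 46 46 47 48 48 48 48 47 31 19  9  8
  8  8  8  8  8 12 24 28 28 28 28] bot [25 25 25 25 25 25 25 25 25 25 25 25 24 24 24 24 23 23 23 23 23 21 17 14
 11  7  6  9 15 19 23 36 37 37 36 34 32 29 25 19  9  7  7]
c1 18 s -0.09418657181472204 [0.5193 0.0266 0.1141]
c1 296 s 0.09811130554355874 [0.4735 0.2134 0.1166]
c2 widths top [34 34 33 33 33 34 34 33 33 33 33 33 33 33 33 33 33 33 33 32 33 33 33 32
 32 32 32 33 33 32 32 32 32 32 32] bot [42 43 44 44 44 44 43 48 40 34  6  1  0  0  0  0  0  0  0  0  0  0  0  0
  0  0  0  0  0  0  0  0  0  0  0  0  0  0  0  0  0  0  0]
c2 0 s -0.03843180858597115 [0.506  0.0808 0.1148]
c2 242 s 0.10319992339085513 [0.4722 0.2183 0.1166]
```

Measured: bar axis at z≈0.115, middle (0.496,0.121). V tops are at ~0.163, so the resting axis should be ~0.145, and the rest middle is (0.508,-0.330). I grasp now.

Run:
```python
from h import *
b=np.load("bar.npz");p,d=b["p"],b["d"];m=p+.003*d
q,z,n=quat(d,40,-1);g=m+.019*z
print(g,[manip.inverse_kinematics(list(x),list(q)) is not None for x in(g-.07*z,g,g+[0,0,.062],g+[0,0,.075]-.06*n)])
manip.move_pose(list(g-.07*z),list(q));f0=np.array(telemetry.current_contact_force())
hit=manip.move_straight(list(g),list(q),speed=.06,contact_N=6);print("hit",hit,telemetry.current_tool_pos()-g,telemetry.current_contact_force()-f0)
shot("g0")
if not hit:
    manip.grasp();print("w",telemetry.current_width(),telemetry.current_contact_force()-f0,telemetry.current_wrist_torque(),telemetry.current_tool_pos()-g)
shot("g1");print(telemetry.current_clock())
```

```text
[0.508  0.1239 0.1008] [True, True, True, True]
hit False [-0.0001 -0.      0.0003] [0.1782 0.9861 1.328 ]
w 0.018066443440708943 [-1.279  -0.034   2.8513] [ 0.0248  0.1482 -0.0813] [ 0.0001 -0.      0.0001]
11.9583
```

View pics/g1.png

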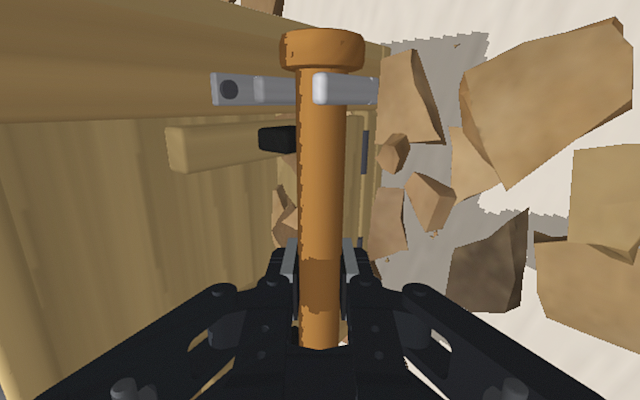

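g1: the pads hold the bar symmetrically at its middle (320,270), with the knob and bracket clear at (322,48)/(345,90). Width is 18 mm and side forces are small. I lift it level.

Run:
```python
from h import *
b=np.load("bar.npz");p,d=b["p"],b["d"];m=p+.003*d
q,z,n=quat(d,40,-1);g=m+.019*z
F=lambda:(telemetry.current_contact_force(),telemetry.current_wrist_torque(),telemetry.current_width(),telemetry.current_clock())
manip.move_straight(list(g+[0,0,.012]),list(q),speed=.03);print(*F())
manip.move_straight(list(g+[0,0,.062]),list(q),speed=.05);print(*F())
manip.move_straight(list(g+[0,0,.085]-.05*n),list(q),speed=.06);print(*F())
shot("l1")
t=capture("top");s=capture("scene")
c=lambda im,x,y:cv2.resize(im[y:y+75,x:x+100],(400,300),interpolation=cv2.INTER_CUBIC)
cv2.imwrite("pics/comp2.png",np.hstack([cv2.resize(cv2.imread("pics/l1.png"),(400,300)),c(s,220,170)]))
print(F()[-1],telemetry.current_joint_pos())
```

```text
[-0.7842  0.7259 -0.4395] [-0.015   0.3658 -0.0696] 0.018092327889426184 12.5083
[ 0.0106  0.0907 -2.5435] [-0.1161  0.5096  0.0371] 0.018035771242235255 13.6583
[-0.4364 -0.3373 -2.6837] [-0.1473  0.5868 -0.0518] 0.018380476012306052 14.725
15.175 [0.1955 0.1568 2.4263 2.9354 0.1419 0.1696]
```

View pics/comp2.png

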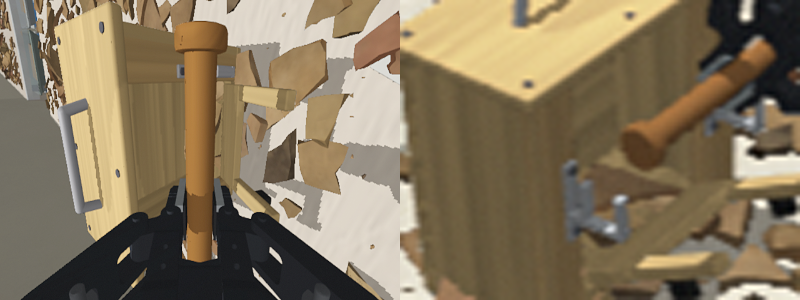

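comp2: the bar is held level and out of both brackets, and the drop front is coming down below it. I check waypoints for a level carry to the stand.

```bash
cat >> h.py <<'E'
def route(n=5,zend=.25):
    b=np.load("bar.npz");u0,u1=b["d"],b["ru"]
    _,z0,n0=quat(u0,40,-1);a=b["p"]+.003*u0+[0,0,.085]-.05*n0;e=b["rm"].copy();e[2]=zend
    W=[]
    pol=lambda p:np.array([np.hypot(p[0],p[1]),np.arctan2(p[1],p[0]),p[2]])
    A,E=pol(a),pol(e);y0,y1=[np.arctan2(v[1],v[0]) for v in(u0,u1)]
    for t in np.linspace(0,1,n+1)[1:]:
        r,th,zz=A+(E-A)*t;zz=A[2]+(E[2]-A[2])*min(1,2*t);y=y0+(y1-y0)*t
        q,z,_=quat([np.cos(y),np.sin(y)],40,-1);W.append((np.array([r*np.cos(th),r*np.sin(th),zz])+.019*z,q))
    return W
E
python3 - <<'E'
from h import *
for p,q in route(): print(p,manip.inverse_kinematics(list(p),list(q)))
rm,ru=np.load("bar.npz")["rm"],np.load("bar.npz")["ru"]
for l in(30,20,10,0):
    q,z,n=quat(ru,l,-1);print(l,[manip.inverse_kinematics([rm[0]+.019*z[0],rm[1]+.019*z[1],h+.019*z[2]],list(q)) for h in(.25,.14)])
t=calibration("top");print("bottle",plane(t,(372,231),.07),"dish",plane(t,(194,195),.01))
E
```

```text
[0.5    0.0404 0.2056] [-0.0683  0.146   2.3471  1.6772  0.2104  1.2062]
[ 0.5284 -0.0416  0.2255] [-0.3047  0.1582  2.251   1.2606  0.3822  1.4335]
[ 0.5423 -0.1318  0.2354] [-0.5161  0.2072  2.1481  1.1123  0.5499  1.4112]
[ 0.5398 -0.2275  0.2354] [-0.7069  0.2814  2.0397  1.0255  0.6993  1.3376]
[ 0.5194 -0.3257  0.2354] [-0.8817  0.3579  1.9196  0.9412  0.8444  1.274 ]
30 [array([-0.8103,  0.3378,  1.8663,  0.669 ,  0.8275,  1.555 ]), array([-0.8103,  0.5118,  1.9233,  0.8424,  0.6585,  1.3209])]
20 [array([-0.7365,  0.3388,  1.8063,  0.4059,  0.8678,  1.8195]), array([-0.7365,  0.4995,  1.8708,  0.5097,  0.6654,  1.6762])]
10 [array([-0.6639,  0.3588,  1.7417,  0.1806,  0.9545,  2.0385]), array([-0.6639,  0.5085,  1.81  ,  0.2189,  0.7409,  1.9809])]
0 [array([-0.5956,  0.3952,  1.6745, -0.    ,  1.0718,  2.205 ]), array([-0.5956,  0.5364,  1.743 , -0.    ,  0.8622,  2.205 ])]
bottle [ 0.4079 -0.1374  0.07  ] dish [0.5292 0.4066 0.01  ]
```

Run:
```python
from h import *
for p,q in route()[:4]: manip.move_pose(list(p),list(q))
b=np.load("bar.npz");rm,ru=b["rm"],b["ru"];q,z,n=quat(ru,0,-1)
manip.move_pose([rm[0],rm[1],.205-.019],list(q));manip.pause(.3)
print(telemetry.current_clock(),telemetry.current_width(),telemetry.current_contact_force(),telemetry.current_tool_pos())
shot("p1");t=capture("top");s=capture("scene");cv2.imwrite("pics/top1.png",t)
c=lambda im,x,y,w=100,h=75:cv2.resize(im[y:y+h,x:x+w],(400,300),interpolation=cv2.INTER_CUBIC)
o=np.vstack([np.hstack([c(t,385,150),c(s,340,125)]),np.hstack([cv2.resize(cv2.imread("pics/p1.png"),(400,300)),c(s,220,170)])])
cv2.imwrite("pics/comp3.png",o)
```

```text
19.0 0.01830314886517936 [-0.6646  0.7773 -1.4982] [ 0.5076 -0.3296  0.1861]
```

View pics/comp3.png

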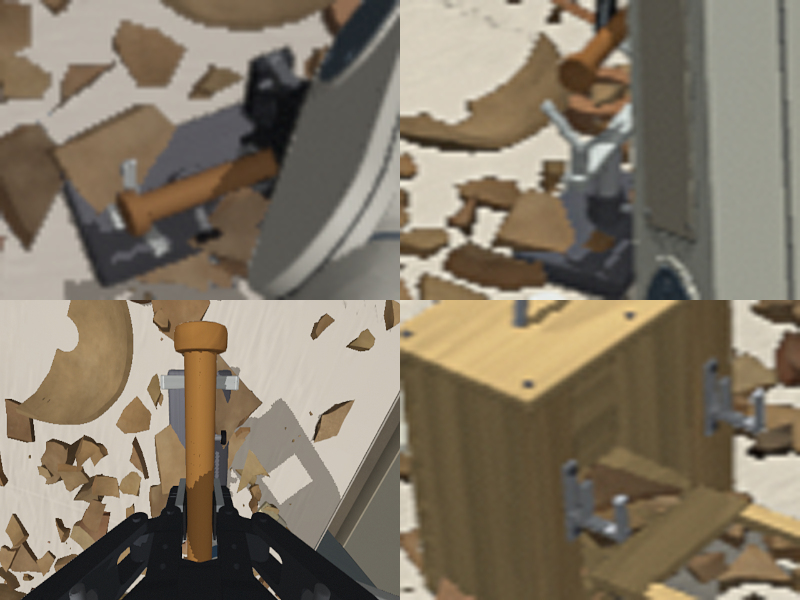

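comp3: the bar lies over both rests. In the wrist view its axis is at column 200 and the V spans 163–238, with the knobs outside the rests; the crate front is down. I lower until contact.

Run:
```python
from h import *
rm=np.load("bar.npz")["rm"]
F=lambda:(telemetry.current_contact_force(),telemetry.current_wrist_torque(),telemetry.current_tool_pos(),telemetry.current_width(),telemetry.current_clock())
manip.move_straight([rm[0],rm[1],.168-.019],speed=.06);manip.pause(.3);print(*F())
h=manip.move_straight([rm[0],rm[1],.100-.019],speed=.02,contact_N=3);print(h);manip.pause(.3);print(*F())
shot("d1")
```

```text
[-0.0666  0.8219 -2.038 ] [-0.0594 -0.0293 -0.0161] [ 0.5081 -0.3299  0.1494] 0.018221591427916344 20.5167
True
[4.7156 0.2647 5.267 ] [ 0.0561 -0.6971 -0.0739] [ 0.5082 -0.3298  0.1243] 0.01790674705168427 22.35
```

Contact is at axis height 0.143, matching the vision, but a sideways 4.7 N shows that one flank carries more. I nudge towards the centre and seat the bar.

Run:
```python
from h import *
b=np.load("bar.npz");_,z,n=quat(b["ru"],0,-1);u=b["ru"]/np.linalg.norm(b["ru"])
f0=np.array([-.07,.82,-2.04]);p=np.array([.5080,-.3298,.1243])
def rep(s):
    manip.pause(.25);f=np.array(telemetry.current_contact_force())-f0;print(s,"n,u,z:",f@n,f@u,f[2],telemetry.current_wrist_torque(),telemetry.current_tool_pos()[2],telemetry.current_clock());return f
f=rep("0")
for i in range(6):
    if abs(f@n)<1.2 and f[2]>1.5: break
    if abs(f@n)>=1.2: p=p+n*np.sign(f@n)*.001
    else: p=p-[0,0,.001]
    manip.move_straight(list(p),speed=.02);f=rep(i)
```

```text
0 n,u,z: 4.605319914215505 -2.9026135115166225 7.482211792084515 [ 0.0316 -0.8044 -0.0821] 0.12431260540664935 22.95
0 n,u,z: -1.4758065090962431 -2.685956034020386 7.353358599405661 [-0.2715  0.0938  0.0902] 0.12431197992862086 23.45
1 n,u,z: 4.174297821305365 -2.2097242465025175 6.022310051550448 [ 0.1229 -0.6357 -0.0926] 0.1243093963065425 23.95
2 n,u,z: 0.26684335002250825 -2.562556870690766 6.75502832007976 [-0.2468 -0.0195 -0.0494] 0.12433708567631595 24.45
```

Seated: side force 0.3 N, vertical 6.8 N. I release, retreat and check.

Run:
```python
from h import *
manip.gripper_open();manip.pause(.3);print(telemetry.current_width(),telemetry.current_contact_force())
p=np.array(telemetry.current_tool_pos())
manip.move_straight(list(p+[0,0,.11]),speed=.08);b=np.load("bar.npz");u=b["ru"]/np.linalg.norm(b["ru"])
c1,_=shot("e1")
j=np.array(telemetry.current_joint_pos());j[0]-=.55;manip.move_j(list(j));manip.pause(.3)
t=capture("top");s=capture("scene");print(telemetry.current_clock(),telemetry.current_contact_force())
c=lambda im,x,y,w=100,h=75:cv2.resize(im[y:y+h,x:x+w],(400,300),interpolation=cv2.INTER_CUBIC)
o=np.vstack([np.hstack([c(t,385,150),c(s,330,125)]),np.hstack([cv2.resize(cv2.imread("pics/e1.png"),(400,300)),cv2.resize(t[100:280,150:390],(400,300))])])
cv2.imwrite("pics/comp4.png",o)
```

```text
0.08552389590924653 [ 0.6833  0.0736 -0.5413]
28.9333 [-0.1831  0.272   0.5606]
```

View pics/comp4.png

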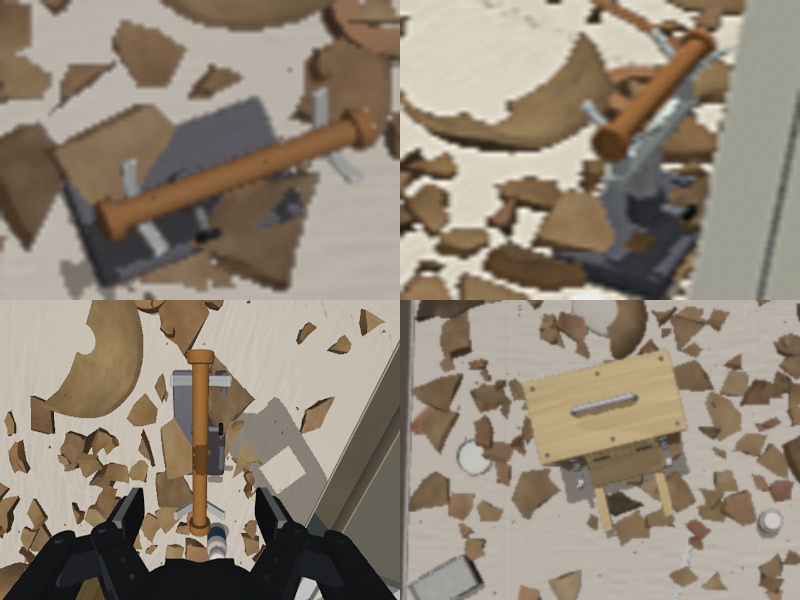

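```bash
python3 -c "
from h import *
manip.job_done();print(telemetry.current_clock())"
```

```text
the job is handed in; nothing more can be done
the job is handed in; nothing more can be done
```

The job is done and handed in at about 29 s, inside the 43 s limit. The bar was lifted level out of both U brackets, and the crate's drop front came down by itself. The bar was then lowered until it touched the V rests, at an axis height of about 143 mm, centred by feel, and released.

The last pictures show:
- **Bar:** it lies in both V rests, with its knobs outside them.
- **Crate:** the drop front is down.
- **Bottle and dish:** both are at their original pixel positions, about (372,233) and (195,194) in the top view.
- **Robot:** the arm is clear, with a residual force under 1 N.

Two readings were slightly off:
- **Grip width:** it read 18 mm on the 20 mm shaft, though the hold was steady throughout.
- **First touch on the stand:** it showed about 4.6 N sideways, which 1 mm corrections cut to 0.3 N before I let go. About 6.8 N vertical and 2.6 N along the bar were still on the tool at release.

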